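# Run a hinge strap out over the bar rest and hold it for welding

## Robot

A 6-joint arm with a two-finger parallel gripper is mounted at the origin on the work surface; the furniture and walls round the work are solid. World frame = base frame: x ahead of the robot, y to its left, z up, the work surface at z = 0. Lengths are in m, angles in rad, forces in N, time in s.
With the tool pointing down it reaches from about 0.35 to 0.725 m from the base axis. Payload 6 kg.
Tool frame: the origin (TCP) lies on the centre line of the jaws, within the pads' length; the fingertips stand 25 mm ahead of it and the grasp point (between the pads) lies 6 mm ahead of it (arm.finger_overhang is the distance from the TCP to the fingertips, in m); y points along the fingers, x is the direction in which the jaws open and shut, and the axes are right-handed (so a half turn about y gives the same grasp; the last joint's range is limited). The gripper opens to 85 mm and grips with 20 to 120 N. Pads are 22 mm wide; open, the fingers measure 114 mm over their backs; the gripper's body (76 mm by 85 mm) begins 54 mm behind the grasp point. The pads swing forward as they close: fully open they stand 13 mm farther back than shut.
Start: joints at [-0.78, 0.04, 0.085, 0, -1.615, -0.334], TCP at [0.265, -0.538, 0.256] pointing down, gripper open.
Joint ranges: [-2.56, 2.56], [-1.29, 2.01], [-1.08, 1.49], [-3.29, 1.98], [-2.81, -0.18], [-2.99, 2.99]. Speed limits (rad/s): [2.57, 2.57, 3.01, 3.14, 3.14, 3.14].

## Interface

Orientations are given as a unit quaternion [x, y, z, w].
In Python, from rig import arm gives the robot as it stands.
- The arm moves only by the tool carry_out, never from a script. Its argument "commands" is a list of rows, each a list of 7 numbers: the shift along the world's x, y, z in mm, then the turn, a rotation vector about the world's x, y, z in degrees, then the finger opening in mm, from 0 to 85.4. In form: [[dx, dy, dz, rx, ry, rz, jaw], ...]. A call has 1 to 8 rows; each row shifts and turns the commanded pose from where the row before left it; what a row does not reach is not made up. A row lasts 1/8 s, in which the tool goes at most 62.5 mm and 10.7 degrees, less where a joint would pass 70% of its speed; a pose out of reach is approached as far as the arm can. A call with a gripper value outside its range is refused whole. The fingers move at their own pace and stop on an object; "newtons" is the grip in N (left out, the last holds). Time passes only in rows, so rows that do not move let the fingers close. It gives the time, the measured TCP pose, the force and the opening at its end, in the units of the state.
- arm.observe(): the state, without advancing time (a new reading comes with each control period).
- arm.grab_frame(name): name is "scene" or "side" or "wrist"; returns the picture (400x640x3 uint8, blue, green, red); there is no depth.
- arm.calibration(name): a dict with "fx", "fy", "cx", "cy" (pixels), "R" (3x3) and "t" (3): a world point X has camera coordinates R X + t; the wrist camera has in their place "T_tool_cam" (4x4, takes a point from camera to tool coordinates, whose origin is the TCP and whose axes are the tool frame's). Camera axes: x right, y down, z forward; pixel columns grow to the right and rows downward; lengths in m; the calibration is good to about 2 mm. The wrist camera is an equidistant fisheye: a pixel r from the principal point sees the ray r / f radians off the axis. A picture is of the moment at which its call begins: read the wrist's pose just before it. calibration takes no time and is no camera call.
- arm.job_done(): hands the job in, once; it reports no verdict.
Trained networks look in the newest picture that a camera, given by its name, has taken for a name from the list of things; names that differ only in an ending like _2 or _b are one class to them, and where a whole thing is asked for, a point or a joint stands for the part that bears it (a point fixed in the world has none). Each returns a list of dicts, best first, with "p" (0 to 1); they miss things now and then, are a little off and sometimes report something else, mostly with a low value. They report only what shows in the picture. A call takes as long as a camera call.
- arm.regions_of(camera, thing): "pixels" (400x640 bool, what is visible of it) and "rect" ([left, top, right, bottom] in pixels, round what is visible of it).
- arm.pinpoint(camera, thing): "at" ([column, row] in pixels: a listed point, or the origin of a listed thing).
The state is a dict: "t": time; "joints": joint angles; "joint_velocities": joint speeds; "effort": joint torques, N m; "position": TCP position; "orientation": TCP orientation; "contact_force": force on the tool from outside, world axes, zero at the start; "moment": the same for the moment, N m; "finger_gap": opening from 0.0 (shut) to 1.0 (fully open).
Only numpy, scipy, OpenCV 4.12 (cv2) and the standard library are available. Lean on these libraries where they do the work, as an engineer would, in place of code of your own. Each camera call takes 0.05 s, during which the arm holds its last target.

## Task

The underside of the gate-hinge strap has to be reached for welding. Swing the yellow end stop of the green bar rest up and over, out of the way; then slide the strap eye first along the rest, between its guides and without lifting it off, until the white line drawn across it is level with the rest's front edge. Out there it would tip, so keep hold of its tail with the gripper, and finish while still holding it flat on the rest.

Things in the scene. Friction and masses are not known exactly. Their poses are not given: they have to be found in the camera images.
- rest: green welded bar rest, fixed; bright rail 200 mm long, 30 mm wide, flat top 75 mm above the bench. Origin under the rail's middle at bench height; x along the rail to its front (outer) end at 100 mm, y left of that, z up. Guide cheeks, 43.5 mm apart inside, stand 13 mm above the rail from x = 43 to 97 mm; behind them nothing stands above the rail
- rest_edge (a point): middle of the top front edge of the rail (rest x = 100 mm, y = 0, z = 75 mm); the axes are those of the rest
- end_stop (a joint): swing of the yellow end stop, a flat arm (8 x 14 mm) across the rail's front that blocks the strap: 0 = lying across (starts at 0 to 0.15), grows as its handle is raised, 1.57 = upright, ends at 1.92 leaning away. Upright or beyond it is clear of the strap. Turns about a level pin along the rest's x axis; friction keeps it where it is left; about 1.5 N at the handle moves it
- stop_handle (a point): middle of the stop's handle, a round steel rod of 10 mm diameter along the rest's x axis (free for 17 mm either side of this point), 70 mm from the pivot; it moves with the stop and always points along the rest's x axis
- stop_pivot (a point): point on the stop's pivot axis level with the handle's middle (rest x = 136 mm, y = -34 mm, z = 87 mm): the handle swings round it on a circle of 70 mm across the rest, starting on the +y side and rising
- strap: loose dark steel hinge strap, flat bar 260 x 40 x 8 mm, about 0.7 kg, tube eye of 24 mm diameter across its front end. Origin in the middle of its underside, x to the eye end (130 mm away), z up. Starts on the rail between the guides, eye end 10 to 40 mm behind the rail's front edge. Its centre of mass is about 35 mm ahead of the white line, so with the line at the edge it tips unless held
- strap_line (a point): middle of the white line (3 mm wide) across the strap's top, 150 mm behind the eye end (strap x = -20 mm, 8 mm above the underside)
- strap_tail (a point): a good place to hold: on the strap's top, 25 mm in from the plain tail end (strap x = -105 mm); 40 mm wide, wider than the rail under it, so both long sides stay free for fingers over the whole slide
- steel_block: rusty dark steel block with a drilled hole, 50 x 62 x 36 mm, standing on the bench; leave it alone
- offcut_plate: flat dark steel offcut, 62 x 40 x 6 mm, lying on the bench; leave it alone
- nut_big: brown hexagon nut, 40 x 34 x 18 mm, lying on the bench; leave it alone
- clip: short piece of angle iron, 40 x 55 x 40 mm, lying on the bench; leave it alone

How it is judged:
By the outcome, as a careful person would: the job done as asked, in the order asked, and still so for the second after the job is handed in, while the arm keeps its last pose, push and grip.
It also fails if it takes over 48 s, if anything falls off the work surface, if the arm or the gripper's body presses on something with over 40 N, if the wrist force passes 120 N, or if a joint passes its speed limit or range.

## Working session

There is one attempt and no reset: what is moved stays moved. The work goes in short steps, Python scripts to look and compute and a tool call to move; the robot and the scene stay as the last step left them, time stands still between calls to the robot, and variables do not carry over. Pictures are saved under pics/ and viewed, and the job is handed in when it is done.

Besides the shell and the picture viewer there is one more tool, called after ">>>" as a command line: name --pt "numbers of a row" for each row, then --argument value for the rest. carry_out: Moves the arm, as the interface text tells. Its arguments: {"type":"object","properties":{"commands":{"type":"array"},"newtons":{"type":"number"}},"required":["commands"]}

```bash
ls; mkdir -p pics; python3 - <<'E'
from rig import arm
import cv2
s=arm.observe(); print(s)
for n in("scene","side","wrist"):
    im=arm.grab_frame(n); cv2.imwrite(f"pics/a_{n}.png",im)
    for th in ("rest_edge","stop_handle","stop_pivot","strap_line","strap_tail","strap","rest"):
        r=arm.pinpoint(n,th); print(n,th,[(x["p"],x["at"]) for x in r[:2]])
print(arm.observe()["t"])
E
```

```text
pics
{'t': 0.0, 'joints': array([-7.80271919e-01,  4.08148666e-02,  8.38074285e-02, -4.84962233e-04,
       -1.61549439e+00, -3.33700838e-01]), 'joint_velocities': array([ 4.31875687e-05,  1.76675234e-04, -7.01077278e-04,  1.76412956e-03,
        3.21344093e-04, -1.30140336e-05]), 'effort': array([ 3.65623521e-05, -3.68199992e+01,  3.47419417e+01,  6.93212986e+00,
       -5.27988697e-03, -1.33606267e-06]), 'position': array([ 0.26461738, -0.53817812,  0.25527105]), 'orientation': array([ 0.37324159,  0.60053335, -0.59993222, -0.37434176]), 'contact_force': array([0.44340364, 0.38554132, 0.90085736]), 'moment': array([ 0.01232927, -0.02447014,  0.00228891]), 'finger_gap': 1.0012353085423977}
scene rest_edge [(0.6, [346.5, 236.8])]
scene stop_handle [(0.63, [351.7, 216.2])]
scene stop_pivot [(0.58, [368.2, 238.7])]
scene strap_line []
scene strap_tail [(0.78, [243.0, 260.9])]
scene strap [(0.7, [284.1, 249.9])]
scene rest [(0.7, [304.2, 268.9]), (0.47, [346.0, 238.8])]
side rest_edge [(0.6, [359.2, 217.7])]
side stop_handle [(0.45, [350.2, 203.6])]
side stop_pivot [(0.59, [371.6, 209.6]), (0.33, [328.2, 241.4])]
side strap_line [(0.77, [324.4, 240.1]), (0.74, [336.8, 257.5])]
side strap_tail [(0.57, [305.0, 256.8])]
side strap [(0.93, [328.5, 238.7])]
side rest [(0.68, [336.0, 255.8])]
wrist rest_edge [(0.76, [569.5, 383.4]), (0.55, [590.4, 346.5])]
wrist stop_handle [(0.48, [558.7, 391.6])]
wrist stop_pivot [(0.82, [577.6, 369.0])]
wrist strap_line []
wrist strap_tail [(0.59, [569.7, 383.3])]
wrist strap []
wrist rest [(0.95, [556.0, 377.2])]
1.2
```

View pics/a_scene.png

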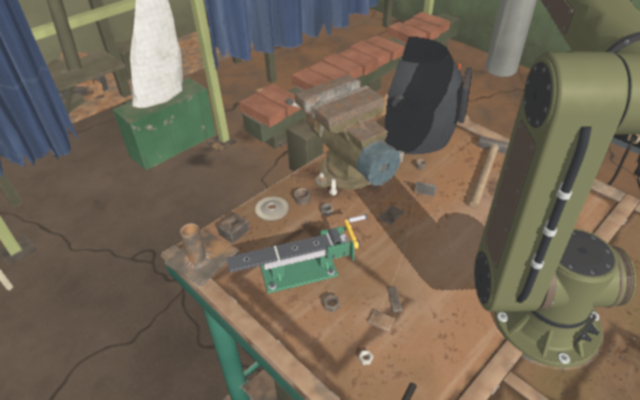

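View pics/a_side.png

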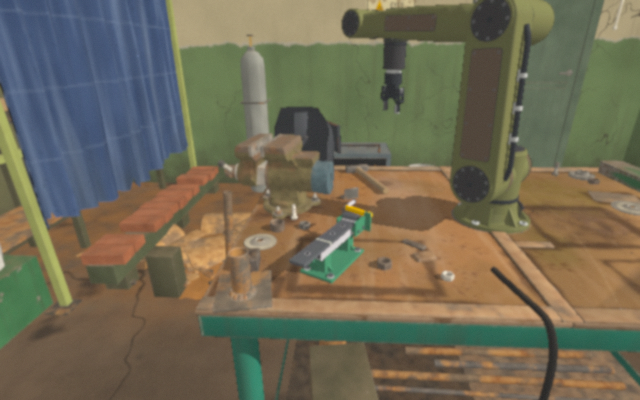

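View pics/a_wrist.png

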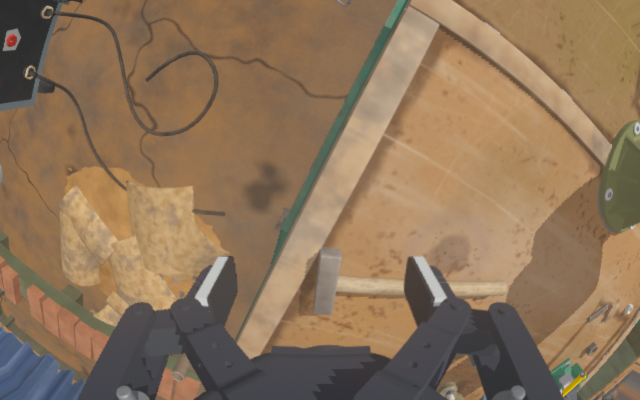

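Scene: the rest is at about (300,260), the yellow stop at (350,232) and the white handle at (357,218). Side: the rest is at about (335,250). I'll triangulate from these two and enlarge the crops.

```bash
cat > h.py <<'E'
import numpy as np, cv2
from scipy.optimize import least_squares
from scipy.spatial.transform import Rotation as Ro
def ray(c,uv):
    R=np.array(c["R"]);t=np.array(c["t"])
    d=np.array([(uv[0]-c["cx"])/c["fx"],(uv[1]-c["cy"])/c["fy"],1.]);d=R.T@d
    return -R.T@t,d/np.linalg.norm(d)
def proj(c,X):
    p=np.array(c["R"])@X+np.array(c["t"]);return np.array([c["fx"]*p[0]/p[2]+c["cx"],c["fy"]*p[1]/p[2]+c["cy"]])
def wray(c,s,uv):
    d=np.array([uv[0]-c["cx"],uv[1]-c["cy"]]);x=d[0]/c["fx"];y=d[1]/c["fy"];th=np.hypot(x,y)
    v=np.array([np.sin(th)*x/th,np.sin(th)*y/th,np.cos(th)])
    T=np.array(c["T_tool_cam"]);Rt=Ro.from_quat(s["orientation"]).as_matrix()
    return s["position"]+Rt@T[:3,3],Rt@T[:3,:3]@v
def wproj(c,s,X):
    T=np.array(c["T_tool_cam"]);Rt=Ro.from_quat(s["orientation"]).as_matrix()
    p=T[:3,:3].T@(Rt.T@(X-s["position"])-T[:3,3]);r=np.hypot(p[0],p[1]);th=np.arctan2(r,p[2])
    return np.array([c["cx"]+c["fx"]*th*p[0]/r,c["cy"]+c["fy"]*th*p[1]/r])
def tri(rs):
    A=0;b=0
    for o,d in rs:
        P=np.eye(3)-np.outer(d,d);A=A+P;b=b+P@o
    X=np.linalg.solve(A,b);return X,[np.linalg.norm((np.eye(3)-np.outer(d,d))@(X-o)) for o,d in rs]
def onz(r,z): o,d=r;return o+d*(z-o[2])/d[2]
E
python3 - <<'E'
from rig import arm
from h import *
cs,cd=arm.calibration("scene"),arm.calibration("side")
S=dict(edge=((346.5,236.8),(359.2,217.7)),handle=((351.7,216.2),(350.2,203.6)),pivot=((368.2,238.7),(371.6,209.6)),tail=((243,260.9),(305,256.8)),strap=((284.1,249.9),(328.5,238.7)),rest=((304.2,268.9),(336,255.8)))
for k,(a,b) in S.items():
    X,e=tri([ray(cs,a),ray(cd,b)]);print(k,X.round(4),np.round(e,4))
for k,z in dict(edge=.075,tail=.083,strap=.075,rest=0).items():
    print(k,onz(ray(cs,S[k][0]),z).round(4),onz(ray(cd,S[k][1]),z).round(4))
print(arm.calibration("wrist"))
a=cv2.imread("pics/a_scene.png")[195:305,210:390];b=cv2.imread("pics/a_side.png")[190:290,280:400]
cv2.imwrite("pics/b1.png",cv2.resize(a,None,fx=4.4,fy=4.4,interpolation=cv2.INTER_CUBIC))
cv2.imwrite("pics/b2.png",cv2.resize(b,None,fx=6,fy=6,interpolation=cv2.INTER_CUBIC))
E
```

```text
edge [0.4231 0.1848 0.0803] [0.0051 0.0051]
handle [0.4465 0.143  0.1026] [0.0041 0.0041]
pivot [0.3849 0.155  0.0873] [0.0001 0.0001]
tail [0.545  0.3925 0.0772] [0.0001 0.0001]
strap [0.4987 0.3108 0.0808] [0.0025 0.0025]
rest [0.4775 0.2742 0.0076] [0.003 0.003]
edge [0.4319 0.1772 0.075 ] [0.4195 0.1822 0.075 ]
tail [0.5408 0.395  0.083 ] [0.5438 0.4021 0.083 ]
strap [0.5056 0.306  0.075 ] [0.4972 0.3039 0.075 ]
rest [0.479  0.2722 0.    ] [0.4798 0.2575 0.    ]
{'fx': 309.70691628693146, 'fy': 309.70691628693146, 'cx': 320.3217350242236, 'cy': 198.18667671421667, 'T_tool_cam': array([[ 9.99999575e-01,  6.44481188e-04,  6.59685908e-04,
        -8.48815294e-06],
       [-4.17140296e-04, -3.21870737e-01,  9.46783531e-01,
        -1.17420244e-01],
       [ 8.22517764e-04, -9.46783404e-01, -3.21870331e-01,
         8.23801480e-02],
       [ 0.00000000e+00,  0.00000000e+00,  0.00000000e+00,
         1.00000000e+00]])}
```

View pics/b1.png

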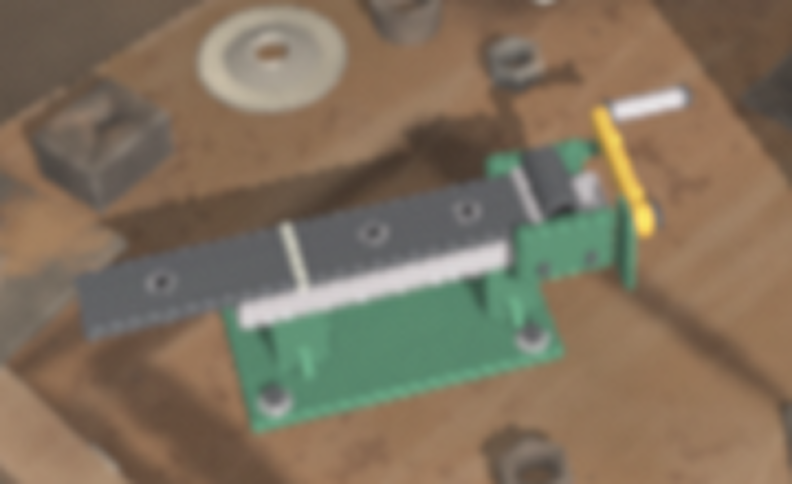

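View pics/b2.png

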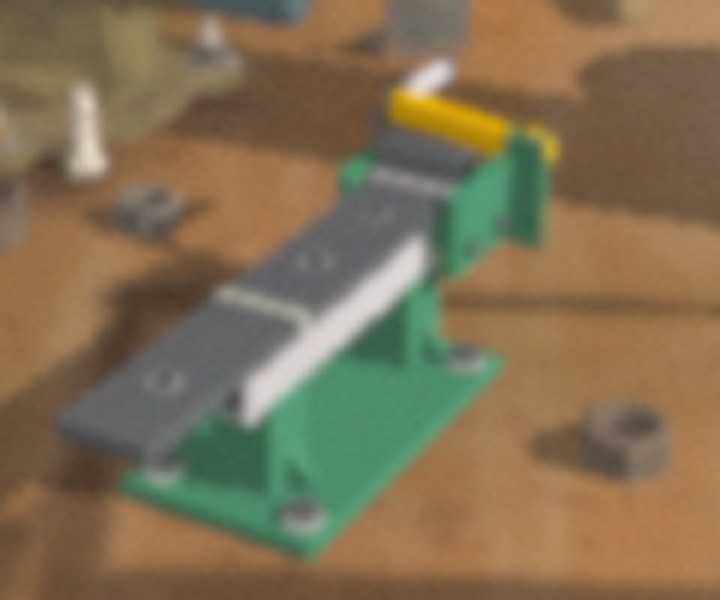

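Both crops agree: the stop lies nearly level across the front with its white handle on the far (+y) side. The strap's eye sits just behind the rail front, and the rest's x axis points towards the robot. Next I'll work out the tool orientation and a viewing pose.

```bash
python3 - <<'E'
from rig import arm
from h import *
s=arm.observe();R=Ro.from_quat(s["orientation"]).as_matrix();print(R.round(3))
for k,d in(("cam front",np.radians(-119.5)),("cam back",np.radians(60.5))):
    z=np.array([np.cos(d),np.sin(d),0]);y=np.array([0,0,-1.]);T=np.c_[np.cross(y,z),y,z]
    print(k,np.degrees(Ro.from_matrix(T@R.T).as_rotvec()).round(1))
print(np.degrees(s["joints"]).round(1))
E
```

```text
[[-0.441 -0.    -0.897]
 [ 0.897  0.    -0.441]
 [ 0.    -1.     0.   ]]
cam front [-0.  -0.  34.3]
cam back [  -0.     0.  -145.7]
[-44.7   2.3   4.9   0.  -92.6 -19.1]
```

>>> carry_out --pt "13 50 6 0 0 2.15 85" --pt "13 50 6 0 0 2.15 85" --pt "13 50 6 0 0 2.15 85" --pt "13 50 6 0 0 2.15 85" --pt "13 50 6 0 0 2.15 85" --pt "13 50 6 0 0 2.15 85" --pt "13 50 6 0 0 2.15 85" --pt "13 50 6 0 0 2.15 85" --newtons 30

```text
t: 2.2
position: [0.3686, -0.1369, 0.3048]
orientation: [0.28, 0.65, -0.649, -0.279]
contact_force: [1.3, -0.3, 0.6]
finger_gap: 0.994
```

>>> carry_out --pt "13 50 0 0 0 2.15 85" --pt "13 50 0 0 0 2.15 85" --pt "13 50 0 0 0 2.15 85" --pt "13 50 0 0 0 2.15 85" --pt "13 50 0 0 0 2.15 85" --pt "13 50 0 0 0 2.15 85" --pt "13 50 0 0 0 2.15 60" --pt "13 50 0 0 0 2.15 40"

```text
t: 3.2
position: [0.4728, 0.2633, 0.3045]
orientation: [0.179, 0.684, -0.684, -0.179]
contact_force: [-0.3, -0.8, 1.3]
finger_gap: 0.6
```

>>> carry_out --pt "0 0 0 0 0 0 30"

```text
t: 3.32
position: [0.4726, 0.2642, 0.302]
orientation: [-0.178, -0.683, 0.685, 0.179]
contact_force: [-0.4, -1.5, 0.6]
finger_gap: 0.376
```

```bash
python3 - <<'E'
from rig import arm
from h import *
s=arm.observe(); im=arm.grab_frame("wrist"); cv2.imwrite("pics/c.png",im)
c=arm.calibration("wrist")
zz=dict(rest_edge=.075,stop_handle=.09,stop_pivot=.087,strap_line=.083,strap_tail=.083,strap=.075)
for th,z in zz.items():
    for r in arm.pinpoint("wrist",th)[:2]: print(th,r["p"],r["at"],onz(wray(c,s,r["at"]),z).round(4))
R=Ro.from_quat(s["orientation"]).as_matrix();print(s["position"],R.round(3))
E
```

```text
rest_edge 0.67 [314.5, 210.4] [0.5024 0.3038 0.075 ]
stop_handle 0.72 [277.2, 55.4] [0.449  0.1303 0.09  ]
strap_line 0.71 [317.6, 235.2] [0.5133 0.3308 0.083 ]
strap_line 0.31 [317.6, 88.0] [0.4297 0.182  0.083 ]
strap_tail 0.79 [320.3, 291.1] [0.5507 0.4044 0.083 ]
strap 0.72 [317.1, 213.8] [0.5018 0.3091 0.075 ]
[0.47258111 0.26417339 0.30197024] [[-0.872 -0.003 -0.489]
 [ 0.489 -0.003 -0.872]
 [ 0.002 -1.     0.004]]
```

View pics/c.png

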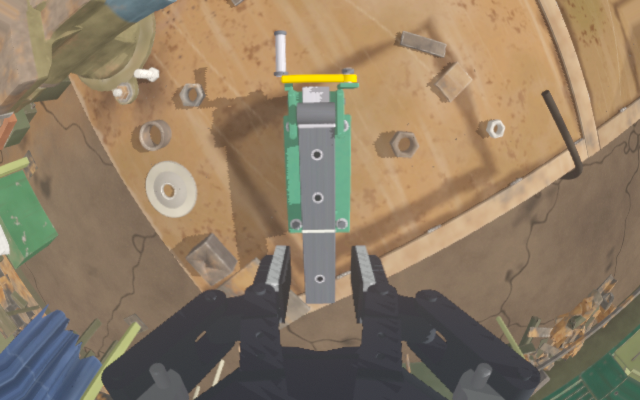

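```bash
python3 - <<'E'
import cv2
im=cv2.imread("pics/c.png")
cv2.imwrite("pics/c1.png",cv2.resize(im[20:140,250:380],None,fx=5,fy=5,interpolation=cv2.INTER_CUBIC))
cv2.imwrite("pics/c2.png",cv2.resize(im[120:310,270:370],None,fx=3.1,fy=3.1,interpolation=cv2.INTER_CUBIC))
E
```

```text
(no output)
```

View pics/c1.png

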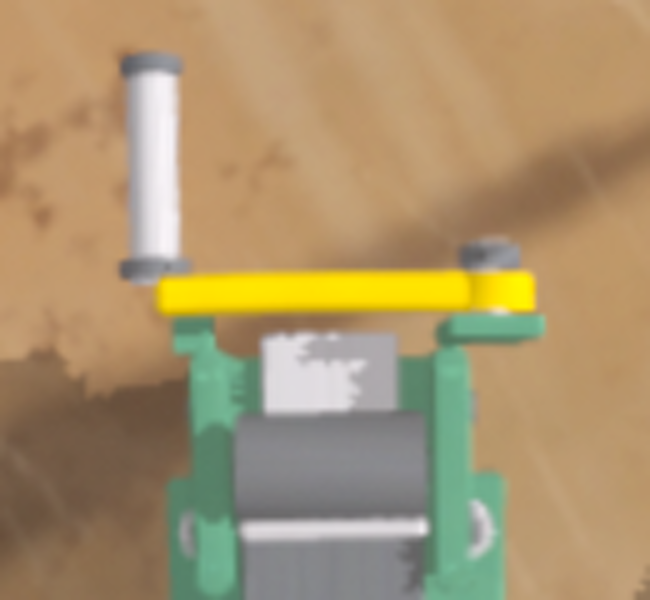

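View pics/c2.png

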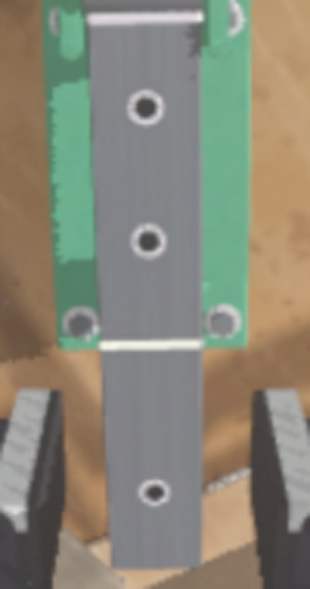

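The wrist crop resolves everything. In full-image pixels: rail front edge middle (315.9,86.6), white line (319,231.3), tail end (320.5,303), handle middle (280.5,53.5). The network put the handle at (277,55).

```bash
python3 - <<'E'
from rig import arm
from h import *
c=arm.calibration("wrist"); s=dict(position=np.array([0.47258111,0.26417339,0.30197024]),orientation=arm.observe()["orientation"])
f=lambda uv,z: onz(wray(c,s,uv),z)
e=f((315.9,86.6),.075);l=f((319,231.3),.083);t=f((320.5,303),.083)
el,er=f((302.4,86.6),.075),f((329.4,86.6),.075)
print("edge",e,"line",l,"tail",t,"l-t",np.linalg.norm(l-t),"railw",np.linalg.norm(el-er))
print("yaw e-l",np.degrees(np.arctan2(*(e-l)[1::-1])),"yaw l-t",np.degrees(np.arctan2(*(l-t)[1::-1])),"yaw rail edge",np.degrees(np.arctan2(*(er-el)[1::-1]))+0, "e-l",np.linalg.norm((e-l)[:2]))
yaw=np.arctan2(*(e-t)[1::-1]);d=np.array([np.cos(yaw),np.sin(yaw),0]);y=np.array([-d[1],d[0],0])
print("yaw",np.degrees(yaw),d,y)
piv=e+.036*d-.034*y+[0,0,.012];print("pivot",piv)
for th in(0,.05,.1,.15):
    H=piv+.07*(np.cos(th)*y+np.sin(th)*np.array([0,0,1]));print(th,H.round(4),wproj(c,s,H).round(1))
print(wproj(c,s,piv-.016*d),"toolz yaw",np.degrees(np.arctan2(*Ro.from_quat(s["orientation"]).as_matrix()[:2,2][::-1])))
E
```

```text
edge [0.43105812 0.18047427 0.075     ] line [0.51054942 0.32789229 0.083     ] tail [0.56225739 0.42322026 0.083     ] l-t 0.10844877684336644 railw 0.029405253897329613
yaw e-l -118.33459977372611 yaw l-t -118.47637134631084 yaw rail edge 150.36555307880906 e-l 0.16748414075906104
yaw -118.39031966294475 [-0.47547558 -0.87972892  0.        ] [ 0.87972892 -0.47547558  0.        ]
pivot [0.38403022 0.1649702  0.087     ]
0 [0.4456 0.1317 0.087 ] [280.8  54.3]
0.05 [0.4455 0.1317 0.0905] [280.5  53.9]
0.1 [0.4453 0.1319 0.094 ] [280.3  53.4]
0.15 [0.4449 0.1321 0.0975] [280.3  53. ]
[347.81164958  67.44417925] toolz yaw -119.48630969772665
```

>>> carry_out --pt "-9 -44 -34 0 0 0.8 35" --pt "-9 -44 -34 0 0 0 35" --pt "-9 -44 -34 0 0 0 35" --pt "0 0 -30 0 0 0 35" --pt "0 0 0 0 0 0 35"

```text
t: 4.3
position: [0.4446, 0.1283, 0.1707]
orientation: [-0.175, -0.684, 0.686, 0.176]
contact_force: [-0.8, -0.3, 0.7]
finger_gap: 0.407
```

```bash
python3 - <<'E'
from rig import arm
from h import *
s=arm.observe(); im=arm.grab_frame("wrist"); cv2.imwrite("pics/d.png",im)
c=arm.calibration("wrist")
for z in (.087,.091,.096): print(wproj(c,s,np.array([.4453,.1318,z])))
for r in arm.pinpoint("wrist","stop_handle")[:2]: print(r["p"],r["at"],onz(wray(c,s,r["at"]),.091).round(4))
print(s["position"],s["contact_force"])
E
```

```text
[322.00522601 221.89040971]
[322.04767348 224.14498631]
[322.1027473  227.07367551]
0.81 [319.7, 224.7] [0.4469 0.1314 0.091 ]
0.6 [366.2, 254.3] [0.4286 0.1686 0.091 ]
[0.44464592 0.12825483 0.17072156] [-0.7599642  -0.26496222  0.66875725]
```

View pics/d.png

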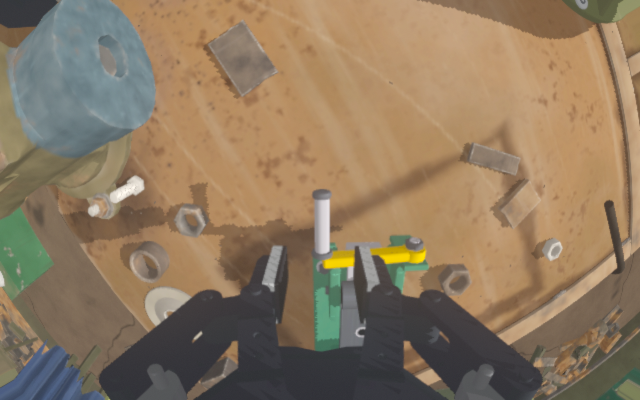

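The white rod shows at (322,225), midway between the fingers and where it was predicted. Going down to grip it.

>>> carry_out --pt "0 1 -40 0 0 0 35" --pt "0 1 -36 0 0 0 35" --pt "0 0 0 0 0 0 5" --pt "0 0 0 0 0 0 5" --pt "0 0 0 0 0 0 5" --newtons 25

```text
t: 5.03
position: [0.4458, 0.132, 0.0979]
orientation: [0.175, 0.686, -0.685, -0.175]
contact_force: [-4.6, 0.3, -0.1]
finger_gap: 0.106
```

```bash
python3 - <<'E'
from rig import arm
from h import *
s=arm.observe(); im=arm.grab_frame("wrist"); cv2.imwrite("pics/e.png",im[100:400,140:540])
print(s["position"],s["contact_force"],s["finger_gap"]*85.4)
E
```

```text
[0.44578607 0.13201244 0.09785142] [-4.61872127  0.2536194  -0.1135272 ] 9.03736967266395
```

View pics/e.png

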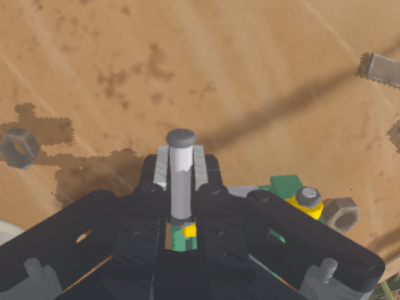

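The rod is held (opening 9 mm). Following the arc for its first half.

>>> carry_out --pt "-2 1 15 0 0 0 5" --pt "-5 2.5 14 0 0 0 5" --pt "-7.5 4 12.5 0 0 0 5" --pt "-9.5 5 10.5 0 0 0 5"

```text
t: 5.58
position: [0.4216, 0.1449, 0.1495]
orientation: [0.175, 0.686, -0.684, -0.174]
contact_force: [1.3, 5.4, -8.2]
finger_gap: 0.1
```

>>> carry_out --pt "-11.5 6 8 0 0 0 5" --pt "-12.5 7 5 0 0 0 5" --pt "-13 7 2 0 0 0 5" --pt "-13.5 7 -1.5 0 0 0 5" --pt "0 0 0 0 0 0 5"

```text
t: 6.2
position: [0.3714, 0.1718, 0.1644]
orientation: [0.175, 0.686, -0.684, -0.173]
contact_force: [0.1, 2.7, 6.4]
finger_gap: 0.104
```

```bash
python3 - <<'E'
from rig import arm
from h import *
s=arm.observe()
print(s["position"],s["contact_force"],s["finger_gap"]*85.4)
c=[cv2.resize(arm.grab_frame(n)[160:300,220:420],None,fx=2,fy=2) for n in("scene","side")]
w=arm.grab_frame("wrist");cv2.imwrite("pics/f.png",np.vstack([np.hstack(c),cv2.resize(w[100:],(800,375))[:310]]))
E
```

```text
[0.37140055 0.17177102 0.16440078] [0.11968288 2.70945116 6.36569454] 8.885377573939142
```

View pics/f.png

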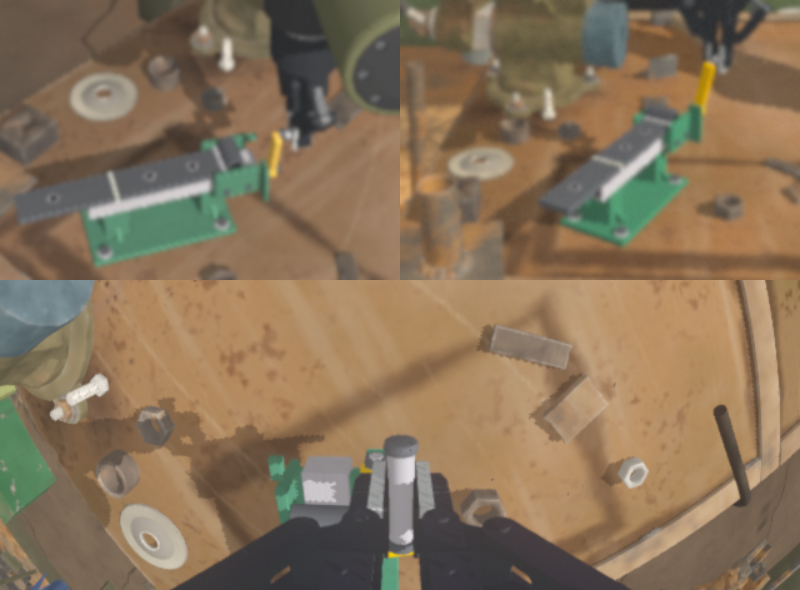

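The stop is upright and leaning past the vertical, at about 1.78 rad from the TCP. I'll release it and go up, checking how far the rusty post near the table corner stands from the tail.

>>> carry_out --pt "0 0 0 0 0 0 30" --pt "0 0 0 0 0 0 40" --pt "0 0 35 0 0 0 40" --pt "0 0 45 0 0 0 50" --pt "0 0 0 0 0 0 55"

```text
t: 6.98
position: [0.3721, 0.1712, 0.2452]
orientation: [0.176, 0.686, -0.684, -0.174]
contact_force: [0.3, -0.7, -0.3]
finger_gap: 0.644
```

```bash
python3 - <<'E'
from rig import arm
from h import *
s=arm.observe()
print(s["position"],s["contact_force"],s["finger_gap"]*85.4, arm.finger_overhang)
cs,cd=arm.calibration("scene"),arm.calibration("side")
for a,b in (((192,230),(236,198)),((192,258),(240,288))): print(tri([ray(cs,a),ray(cd,b)]))
c=[cv2.resize(arm.grab_frame(n)[160:320,140:440],None,fx=2.6,fy=1.8*2.6/1.8) for n in("scene","side")]
cv2.imwrite("pics/g1.png",c[0]);cv2.imwrite("pics/g2.png",c[1])
print(cs["fx"],arm.regions_of("scene","end_stop")[:1] and [r["rect"] for r in arm.regions_of("scene","end_stop")])
E
```

```text
[0.37207631 0.17121297 0.24515371] [ 0.30132016 -0.74460081 -0.34999204] 54.975619950650255 0.025
(array([0.63414523, 0.4590677 , 0.212204  ]), [np.float64(0.040084331730128216), np.float64(0.040084331730128236)])
(array([0.67679206, 0.44895218, 0.02938954]), [np.float64(0.0025086571933094965), np.float64(0.0025086571933095325)])
498.55955663143754 [[353.3, 218.8, 382.1, 247.4], [414.5, 179.6, 439.5, 196.1]]
```

View pics/g1.png

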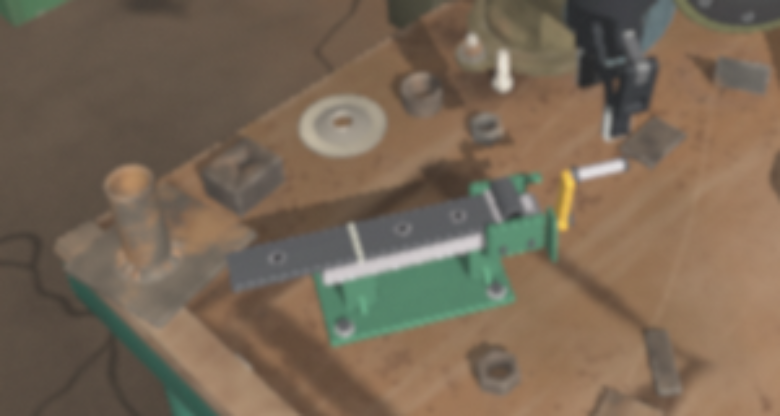

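View pics/g2.png

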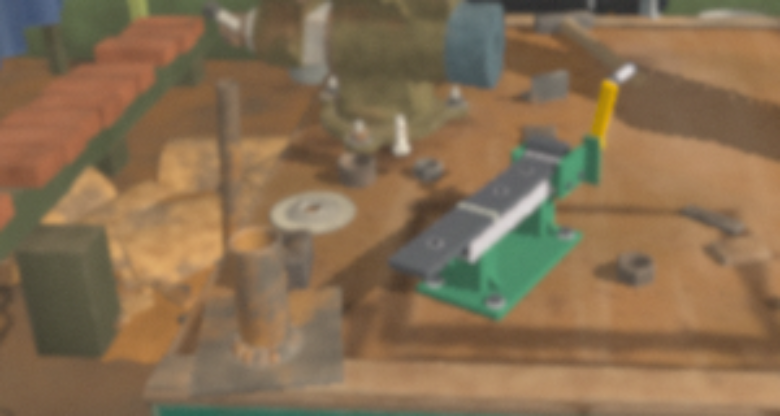

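The stop stayed up (yellow arm upright at about (565,200) in the first crop), and the post is about 135 mm clear of the tail. Moving above the tail.

>>> carry_out --pt "36 46 0 0 0 0 60" --pt "36 46 0 0 0 0 60" --pt "36 46 -15 0 0 0 60" --pt "36 46 -15 0 0 0 60" --pt "35 47 -15 0 0 0 60" --pt "0 0 -40 0 0 0 60" --pt "0 0 0 0 0 0 60"

```text
t: 8.05
position: [0.5484, 0.4006, 0.15]
orientation: [-0.173, -0.682, 0.689, 0.177]
contact_force: [0.5, -0.4, -0.3]
finger_gap: 0.702
```

```bash
python3 - <<'E'
from rig import arm
from h import *
s=arm.observe(); im=arm.grab_frame("wrist"); cv2.imwrite("pics/h.png",im)
c=arm.calibration("wrist")
for th,z in dict(strap_line=.083,strap_tail=.083,rest_edge=.075).items():
  for r in arm.pinpoint("wrist",th)[:2]: print(th,r["p"],r["at"],onz(wray(c,s,r["at"]),z).round(4))
print(s["position"],s["contact_force"]); R=Ro.from_quat(s["orientation"]).as_matrix();print(R.round(3),np.degrees(np.arctan2(R[1,2],R[0,2])))
cv2.imwrite("pics/h1.png",cv2.resize(im[40:360,220:420],None,fx=1.8,fy=1.8))
E
```

```text
strap_line 0.92 [318.1, 98.4] [0.5103 0.3278 0.083 ]
strap_tail 0.83 [318.6, 230.4] [0.5503 0.4016 0.083 ]
strap_tail 0.72 [449.2, 2.0] [0.4062 0.308  0.083 ]
[0.5484414  0.40061053 0.14997063] [ 0.46122616 -0.41038058 -0.26806381]
[[-0.878 -0.008 -0.479]
 [ 0.479 -0.008 -0.878]
 [ 0.003 -1.     0.011]] -118.63493670435167
```

View pics/h.png

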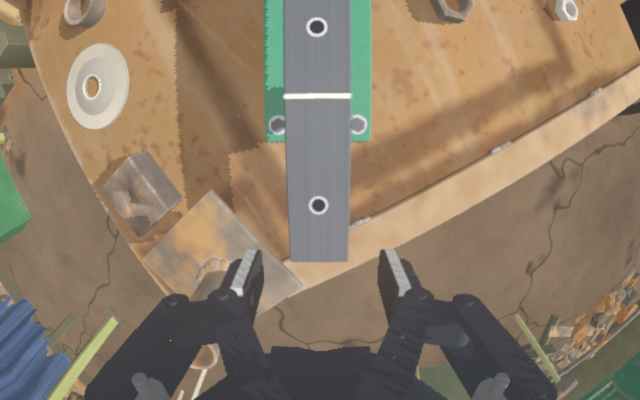

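The strap is unmoved: line at (318,97), tail centred between the fingers, and the network agrees within 1 mm. Descending to hold it.

>>> carry_out --pt "2 1 -32 0.4 -0.4 0 60" --pt "0 0 -31 0 0 0 60" --pt "0 0 0 0 0 0 60"

```text
t: 8.62
position: [0.5514, 0.4022, 0.0934]
orientation: [0.176, 0.688, -0.683, -0.174]
contact_force: [-0.5, -0.0, 0.2]
finger_gap: 0.703
```

```bash
python3 - <<'E'
from rig import arm
from h import *
s=arm.observe(); im=arm.grab_frame("wrist"); cv2.imwrite("pics/i.png",im)
c=arm.calibration("wrist")
for th,z in dict(strap_line=.083,strap_tail=.083).items():
  for r in arm.pinpoint("wrist",th)[:2]: print(th,r["p"],r["at"],onz(wray(c,s,r["at"]),z).round(4))
print(s["position"],s["contact_force"]); R=Ro.from_quat(s["orientation"]).as_matrix();print(R.round(3),np.degrees(np.arctan2(R[1,2],R[0,2])))
E
```

```text
strap_line 0.86 [322.9, 90.2] [0.51   0.3279 0.083 ]
strap_tail 0.95 [319.7, 274.0] [0.5519 0.4019 0.083 ]
[0.55136053 0.40219516 0.09339366] [-0.54119457 -0.0171634   0.22647632]
[[-0.878  0.005 -0.479]
 [ 0.479  0.006 -0.878]
 [-0.002 -1.    -0.008]] -118.63991842212839
```

View pics/i.png

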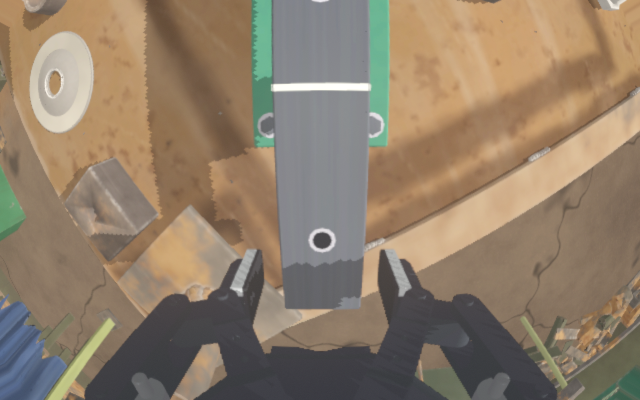

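The strap lies between the pads, but the TCP is still about 6 mm high. I'll lower it and close.

>>> carry_out --pt "0 0 -6 0 0 0 60" --pt "0 0 0 0 0 0 60"

```text
t: 9.02
position: [0.5521, 0.4031, 0.0879]
orientation: [0.177, 0.688, -0.682, -0.173]
contact_force: [-0.2, 0.2, -1.3]
finger_gap: 0.701
```

>>> carry_out --pt "0 0 0 0 0 0 44" --pt "0 0 0 0 0 0 30" --pt "0 0 0 0 0 0 30" --pt "0 0 0 0 0 0 30" --newtons 45

```text
t: 9.52
position: [0.5523, 0.4031, 0.0882]
orientation: [0.177, 0.688, -0.682, -0.173]
contact_force: [-0.7, -0.9, 1.4]
finger_gap: 0.455
```

```bash
python3 - <<'E'
from rig import arm
from h import *
s=arm.observe(); im=arm.grab_frame("wrist"); cv2.imwrite("pics/j.png",im)
c=arm.calibration("wrist")
for th,z in dict(strap_line=.083,strap_tail=.083).items():
  for r in arm.pinpoint("wrist",th)[:2]: print(th,r["p"],r["at"],onz(wray(c,s,r["at"]),z).round(4))
print(s["position"],s["contact_force"],s["moment"],s["finger_gap"]*85.4); R=Ro.from_quat(s["orientation"]).as_matrix();print(R.round(3))
E
```

```text
strap_line 0.67 [319.6, 85.1] [0.5112 0.3265 0.083 ]
strap_tail 0.64 [319.4, 277.0] [0.5521 0.4013 0.083 ]
[0.55228589 0.40314476 0.08822966] [-0.70840078 -0.86138668  1.44426467] [-0.10075823  0.30021831 -0.11062645] 38.865733287095054
[[-0.878  0.007 -0.479]
 [ 0.479  0.007 -0.878]
 [-0.003 -1.    -0.01 ]]
```

View pics/j.png

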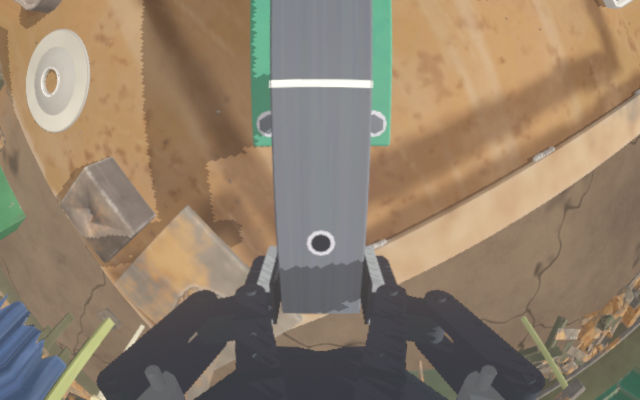

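The strap is gripped (opening 39 mm) and the forces are near zero. Starting the slide with a slight downward bias.

>>> carry_out --pt "-3 -5 -0.5 0 0 0 30" --pt "-6 -11 0 0 0 0 30" --pt "-6 -11 0 0 0 0 30" --pt "-6 -11 0 0 0 0 30" --pt "0 0 0 0 0 0 30"

```text
t: 10.3
position: [0.5309, 0.3644, 0.0882]
orientation: [0.177, 0.688, -0.682, -0.173]
contact_force: [-2.7, -1.1, 6.7]
finger_gap: 0.455
```

```bash
python3 - <<'E'
from rig import arm
from h import *
s=arm.observe(); im=arm.grab_frame("wrist"); cv2.imwrite("pics/k.png",im)
c=arm.calibration("wrist")
print(s["position"],s["contact_force"],s["moment"],s["finger_gap"]*85.4); R=Ro.from_quat(s["orientation"]).as_matrix();print(R.round(3))
E
```

```text
[0.53087273 0.36436225 0.08818551] [-2.73284629 -1.13044374  6.73236166] [-0.30644479  0.91724509  0.01867058] 38.85090064134274
[[-0.878  0.007 -0.479]
 [ 0.479  0.007 -0.878]
 [-0.003 -1.    -0.009]]
```

View pics/k.png

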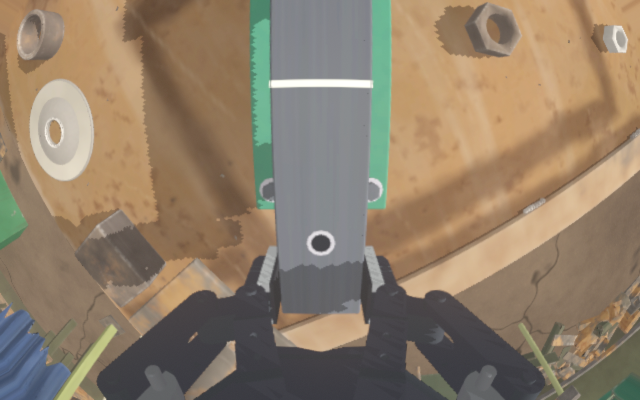

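The strap moved 44 mm straight with the line still square in the picture at row 84, and the downward press is about 5 N. Continuing.

>>> carry_out --pt "-6 -11 0 0 0 0 30" --pt "-6 -11 0 0 0 0 30" --pt "-6 -11 0 0 0 0 30" --pt "-6 -11 0 0 0 0 30" --pt "0 0 0 0 0 0 30"

```text
t: 10.98
position: [0.5071, 0.3207, 0.0882]
orientation: [0.177, 0.688, -0.682, -0.173]
contact_force: [-2.4, -0.4, 7.5]
finger_gap: 0.456
```

>>> carry_out --pt "-6 -11 0 0 0 0 30" --pt "-6 -11 0 0 0 0 30" --pt "-6 -11 0 0 0 0 30" --pt "0 0 0 0 0 0 30" --pt "0 0 0 0 0 0 30"

```text
t: 11.6
position: [0.4893, 0.2879, 0.0882]
orientation: [0.177, 0.688, -0.683, -0.173]
contact_force: [-3.9, -1.4, 8.5]
finger_gap: 0.453
```

```bash
python3 - <<'E'
from rig import arm
from h import *
s=arm.observe(); im=arm.grab_frame("wrist"); cv2.imwrite("pics/l.png",im)
c=arm.calibration("wrist")
for th,z in dict(strap_line=.083,rest_edge=.075).items():
  for r in arm.pinpoint("wrist",th)[:2]: print(th,r["p"],r["at"],onz(wray(c,s,r["at"]),z).round(4))
print(s["position"],s["contact_force"],s["moment"],s["finger_gap"]*85.4); R=Ro.from_quat(s["orientation"]).as_matrix();print(R.round(3))
print("edge pred px",wproj(c,s,np.array([.4311,.1805,.075])))
c=[cv2.resize(arm.grab_frame(n)[160:300,220:420],None,fx=2,fy=2) for n in("scene","side")]
cv2.imwrite("pics/l2.png",np.hstack(c))
E
```

```text
strap_line 0.68 [321.2, 85.8] [0.4477 0.2117 0.083 ]
[0.48928204 0.28786728 0.08816424] [-3.89539071 -1.44304555  8.49165311] [-0.14025295  0.95669128  0.03326053] 38.64581100251456
[[-0.878  0.007 -0.479]
 [ 0.479  0.006 -0.878]
 [-0.003 -1.    -0.008]]
edge pred px [320.3876221    4.45856818]
```

View pics/l.png

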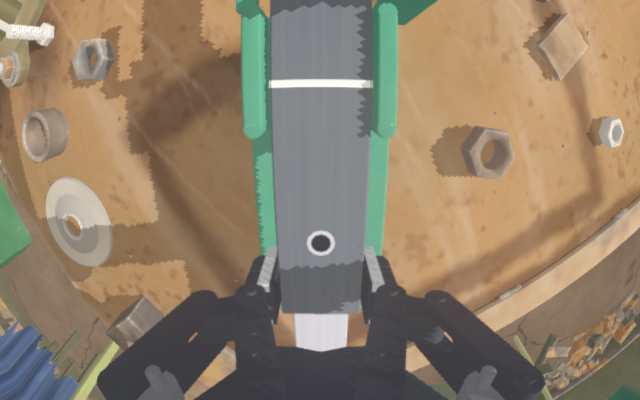

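View pics/l2.png

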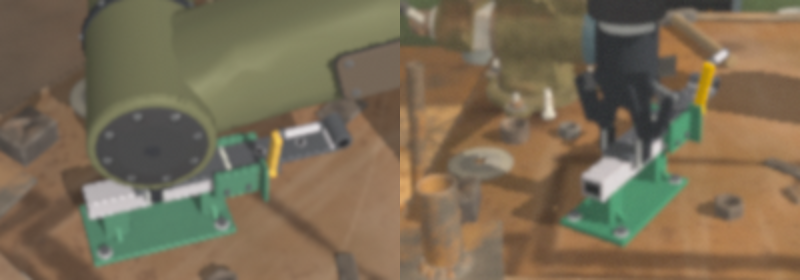

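The strap passes under the raised stop, with the line still at row 84, so it hasn't slipped. Refining what's left from pixels I picked, with the cheeks' rear ends (x = 43 mm) as a cross-check.

```bash
python3 - <<'E'
from rig import arm
from h import *
im=cv2.imread("pics/l.png")
cv2.imwrite("pics/l3.png",cv2.resize(im[0:150,230:410],None,fx=4.4,fy=4,interpolation=cv2.INTER_CUBIC)[:600])
c=arm.calibration("wrist");s=arm.observe()
d=np.array([-.479,-.878,0]);e=np.array([.4311,.1805,.075])
L=onz(wray(c,s,(320.5,83.8)),.083);print(L,(e-L)@d)
for x,yy,z in((.043,.026,.088),(.043,-.026,.088),(.097,.026,.088),(.097,-.026,.088),(.043,.0217,.088),(.043,-.0217,.088)):
    X=e+(x-.1)*d+yy*np.array([-d[1],d[0],0]);X[2]=z;print(x,yy,wproj(c,s,X).round(1))
E
```

```text
[0.44759209 0.21089429 0.083     ] 0.03458589758221703
0.043 0.026 [252.9 143.2]
0.043 -0.026 [387.6 143.3]
0.097 0.026 [250.9   5.5]
0.097 -0.026 [389.8   5.5]
0.043 0.0217 [263.8 143. ]
0.043 -0.0217 [376.7 143.1]
```

View pics/l3.png

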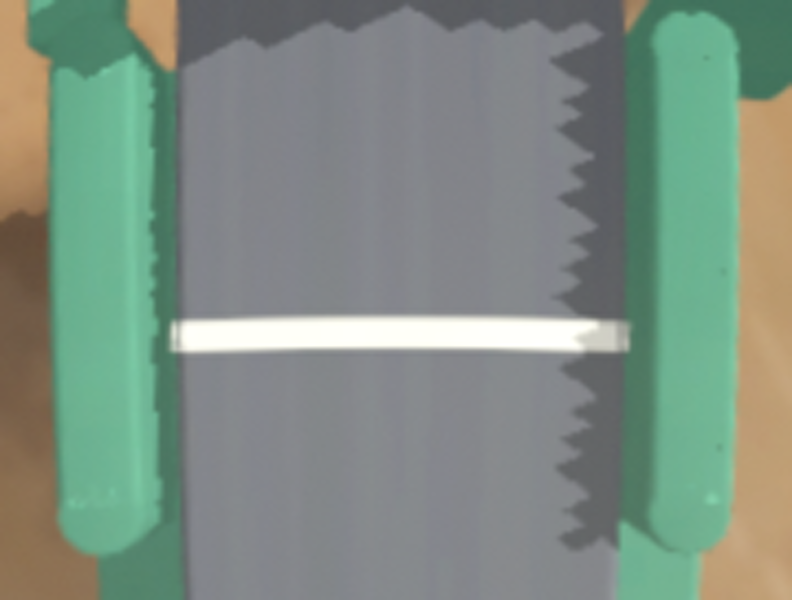

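Odometry gives 36.2 mm left, and the direct line reading 34.6 mm. The cheeks' midpoint suggests adding about 1.5 mm to the direct reading. I'll move 36 mm.

>>> carry_out --pt "-5.5 -10 0 0 0 0 30" --pt "-5.5 -10 0 0 0 0 30" --pt "-4 -7.5 0 0 0 0 30" --pt "-2.2 -4 0 0 0 0 30" --pt "0 0 0 0 0 0 30" --pt "0 0 0 0 0 0 30"

```text
t: 12.6
position: [0.4725, 0.257, 0.0882]
orientation: [0.177, 0.688, -0.682, -0.173]
contact_force: [0.8, 3.0, 7.5]
finger_gap: 0.46
```

```bash
python3 - <<'E'
from rig import arm
from h import *
s=arm.observe(); im=arm.grab_frame("wrist"); cv2.imwrite("pics/m.png",im)
c=arm.calibration("wrist")
print(s["position"],s["contact_force"],s["moment"],s["finger_gap"]*85.4)
cv2.imwrite("pics/m3.png",cv2.resize(im[0:150,230:410],None,fx=4.4,fy=4,interpolation=cv2.INTER_CUBIC)[:600])
d=np.array([-.479,-.878,0]);e=np.array([.4311,.1805,.075])
L=onz(wray(c,s,(320.5,83.8)),.083);print(L,(e-L)@d)
for x,yy,z in((.043,.026,.088),(.043,-.026,.088),(.097,.026,.088),(.097,-.026,.088),(.1,.0,.083),(.1,-.0,.075)):
    X=e+(x-.1)*d+yy*np.array([-d[1],d[0],0]);X[2]=z;print(x,yy,wproj(c,s,X).round(1))
c=[cv2.resize(arm.grab_frame(n)[170:270,300:420],None,fx=3.3,fy=3.3,interpolation=cv2.INTER_CUBIC) for n in("scene","side")]
cv2.imwrite("pics/m2.png",np.hstack(c))
E
```

```text
[0.47250362 0.25703595 0.08815408] [0.75012185 2.96724362 7.49338211] [ 1.00090264 -0.2130228  -0.03417761] 39.32027989346854
[0.43083818 0.18010451 0.083     ] -0.0004726559961651796
0.043 0.026 [258.3 226.5]
0.043 -0.026 [382.2 226.7]
0.097 0.026 [251.2  94.3]
0.097 -0.026 [389.6  94.4]
0.1 0.0 [320.4  85. ]
0.1 -0.0 [320.4  85.5]
```

View pics/m3.png

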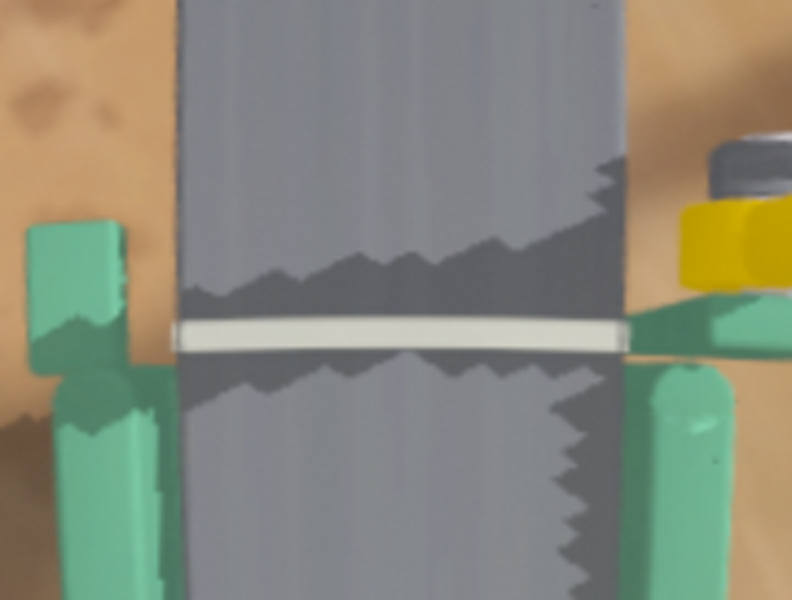

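View pics/m2.png

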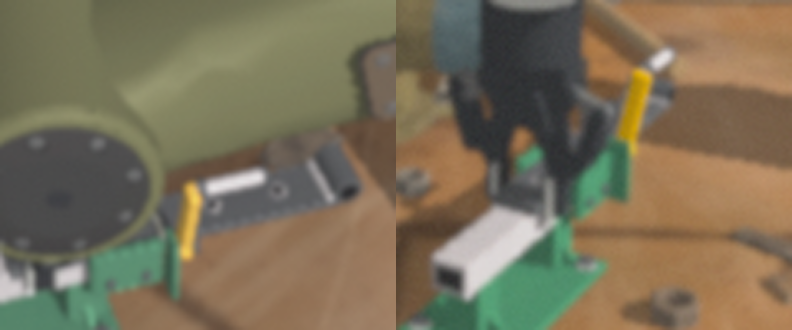

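View pics/m.png

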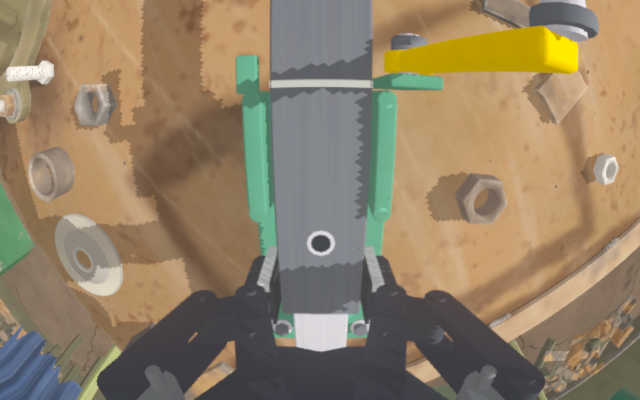

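The line (row 83.8) is level with the predicted edge row of 84 to 85 px. Scaled from the cheeks' front ends (row 91.5 = x 97 mm), x = 100 mm also falls at about row 84. I'll hold briefly, recheck, then hand in.

>>> carry_out --pt "0 0 0 0 0 0 30" --pt "0 0 0 0 0 0 30" --pt "0 0 0 0 0 0 30" --pt "0 0 0 0 0 0 30"

```text
t: 13.25
position: [0.4725, 0.2571, 0.0881]
orientation: [0.177, 0.688, -0.682, -0.173]
contact_force: [0.7, 2.6, 6.9]
finger_gap: 0.457
```

```bash
python3 - <<'E'
from rig import arm
import cv2
import numpy as np
s=arm.observe(); im=arm.grab_frame("wrist")
a=cv2.imread("pics/m.png"); print(np.abs(a.astype(int)-im)[60:320,240:400].mean())
col=im[60:110,310:330].mean(axis=(1,2));w=np.clip(col-150,0,None);print((w*np.arange(60,110)).sum()/w.sum())
print(s["position"],s["contact_force"],s["moment"],s["joint_velocities"].round(3))
print(arm.job_done())
E
```

```text
0.5243910256410257
82.85508822221124
[0.47250639 0.2570634  0.08814889] [0.71379605 2.62569188 6.90003712] [ 0.96751661 -0.15967018 -0.0100904 ] [-0.001 -0.001 -0.     0.001  0.001 -0.001]
the job is handed in; nothing more can be done
None
```

The job is handed in at about 13.4 s. The end stop is swung up, the strap's white line is level with the rest's front edge, and the gripper is still holding the tail flat on the rest.

- **End stop:** I gripped the handle, followed its arc to about 1.78 rad and let go. Later pictures show it still up and clear of the strap.
- **Strap:** I held it by the tail at 45 N and slid it about 167 mm between the guides, pressing down lightly. The last reading showed about 7 N of contact force, with the arm still.
- **Line position:** The estimates put the line from level with the edge to about 0.5 mm past it:
  - The direct line reading against the first edge measurement gave about 0.5 mm past.
  - Scaling from the guide cheeks gave about 0.2 mm.
  - The last automatic line reading, row 82.9 against about 83.8 by eye, would add at most 0.4 mm. The picture itself had not changed.
- **Limits of the checks:** The rail's edge is hidden under the strap at the end, so it could not be seen directly. Earlier, the direct line reading and the cheek check disagreed by about 1.5 mm; I moved by the measured distance, which the cheeks supported.

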